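Drift, bolt down and probe the foot plate of a measuring stand

TASK

Line up the top plate with its foot block by pushing the tapered drift fully home through the left hole, keep it there while a thumb bolt goes fully home in the right hole, then take the drift out and fit the other bolt in the left hole. Then take the touch probe and press its tip gently on the middle of each height standard present, from the lowest to the highest, and last on the ringed mark in the middle of the bolted plate. Leave the drift and the probe standing in free sockets of the rack and the standards on their feet, and do not push the block or plate with the fingers.

Things in the scene. Friction and masses are not known exactly. Their poses are not given: they have to be found in the camera images.
- foot_block: Grey foot block, fixed to the worktop, 70 x 160 x 46 mm, with a small lug at each end (12 mm high). Origin: centre of its underside; its y axis runs along the block to the left, z up. Two round 18 mm holes go straight down through it, 45 mm to either side of its middle along y. An aluminium top plate lies on it between two 6 mm high guide strips.
- top_plate (a joint): The top plate, 60 x 136 x 10 mm, slides along the block's y axis; m, 0 = its two 18 mm holes stand exactly over the block's holes, negative = shifted towards the block's -y (right). It starts 4.5 to 8.5 mm off; the stops are at -10 and +3 mm. Its hole rims have a 1.5 mm chamfer; its hole centres lie by this value along the block's y from hole_left and hole_right. It cannot lift, stays where it is left, and takes about 4 N to slide.
- hole_left (a point): On the axis of the block's left (+y) hole, at the height of the top plate's upper face (56 mm above the worktop); fixed to the block. Holes are 18 mm wide, open down to the worktop.
- hole_right (a point): The same for the block's right (-y) hole.
- datum (a point): Centre of the ringed mark (18 mm across) on the upper face of the top plate, midway between its holes; moves with the plate.
- rack: Tool rack, fixed, 200 x 56 x 90 mm: a 14 mm aluminium shelf on two end walls. Origin: centre of its underside; its x axis runs along the row of four sockets (45 mm apart), z up. Sockets are 19 mm through holes; tools hang in them upright by their flanges, one each in any order. Nothing stands under the shelf but an 8 mm foot slab.
- socket0 (a point): Mouth centre of rack socket 0 (0 is at the rack's -x end), on the shelf's upper face, 90 mm above the worktop.
- socket1 (a point): Mouth centre of rack socket 1 (0 is at the rack's -x end), on the shelf's upper face, 90 mm above the worktop.
- socket2 (a point): Mouth centre of rack socket 2 (0 is at the rack's -x end), on the shelf's upper face, 90 mm above the worktop.
- socket3 (a point): Mouth centre of rack socket 3 (0 is at the rack's -x end), on the shelf's upper face, 90 mm above the worktop.
- drift: Steel drift, 0.22 kg, round about its z axis (z up as it hangs). Origin: centre of the underside of its flange (32 mm wide, 6 mm thick). Above the flange an 18 mm grip 42 mm long, then a 24 mm head 6 mm thick (top 54 mm above the origin). Below: 17.2 mm straight for 16 mm, then a taper down to a 6 mm tip 54 mm below the origin. Fully home: flange resting on the plate.
- bolt_1: Thumb bolt, 0.14 kg (the two are alike), round about z (z up as it hangs). Origin: centre of the underside of its flange (32 mm wide, 6 mm thick). Above the flange a knurled head 22 mm wide, 30 mm high (top 36 mm above the origin). Below: a plain 16 mm shank 40 mm long, its last 6 mm tapered to 10 mm. No thread: pushed in from above until the flange rests on the plate.
- bolt_2: Thumb bolt, 0.14 kg (the two are alike), round about z (z up as it hangs). Origin: centre of the underside of its flange (32 mm wide, 6 mm thick). Above the flange a knurled head 22 mm wide, 30 mm high (top 36 mm above the origin). Below: a plain 16 mm shank 40 mm long, its last 6 mm tapered to 10 mm. No thread: pushed in from above until the flange rests on the plate.
- probe: Touch probe, 0.13 kg, round about z (z up as it hangs). Origin: centre of the underside of its flange (32 mm wide, 6 mm thick). Above the flange a black 20 mm grip 38 mm long, then a 10 mm stem 14 mm long (top 58 mm above the origin). Below: a 14 mm sleeve, 34 mm long, from which a thin sprung stylus with a white 8 mm ball hangs; its lowest point is 75 mm below the origin.
- stylus (a joint): How far the stylus is pushed up into the probe; m, 0 = free, at most 10 mm. Takes 1.2 N to start and 4.2 N at the end of its travel; springs back.
- probe_tip (a point): Lowest point of the probe's ball, 75 mm below the probe's origin when the stylus is free.
- standard_10: Turned steel height standard, a round disc 40 mm across and 10 mm high, loose on the worktop in front of the block. Origin: centre of its underside.
- standard_18: Turned steel height standard, a round disc 40 mm across and 18 mm high, loose on the worktop in front of the block. Origin: centre of its underside.
- standard_26: Turned steel height standard, a round disc 40 mm across and 26 mm high, loose on the worktop in front of the block. Origin: centre of its underside.
- standard_34: Turned steel height standard, a round disc 40 mm across and 34 mm high, loose on the worktop in front of the block. Origin: centre of its underside.
- standard_10_top (a point): Centre of the top face of the 10 mm standard, 10 mm above its origin.
- standard_18_top (a point): Centre of the top face of the 18 mm standard, 18 mm above its origin.
- standard_26_top (a point): Centre of the top face of the 26 mm standard, 26 mm above its origin.
- standard_34_top (a point): Centre of the top face of the 34 mm standard, 34 mm above its origin.

How it is judged:
On the way, in this order (a step that is already met when the one before it is completed fails the run):
1. the drift is fully home in the left hole and the plate's holes are in line (distance between drift and hole_left below 0.006 m and angle between drift's own z axis and vertical below 0.12 rad and value of joint top_plate between -0.002 and 0.002 m), for 0.2 s.
2. a bolt is fully home in the right hole while the drift is still in the left one (distance between drift and hole_left below 0.006 m and angle between drift's own z axis and vertical below 0.12 rad and ((distance between bolt_1 and hole_right below 0.005 m and angle between bolt_1's own z axis and vertical below 0.12 rad) or (distance between bolt_2 and hole_right below 0.005 m and angle between bolt_2's own z axis and vertical below 0.12 rad))), for 0.2 s.
3. the drift is out and both bolts are fully home ((((distance between bolt_1 and hole_left below 0.005 m and angle between bolt_1's own z axis and vertical below 0.12 rad) and (distance between bolt_2 and hole_right below 0.005 m and angle between bolt_2's own z axis and vertical below 0.12 rad)) or ((distance between bolt_2 and hole_left below 0.005 m and angle between bolt_2's own z axis and vertical below 0.12 rad) and (distance between bolt_1 and hole_right below 0.005 m and angle between bolt_1's own z axis and vertical below 0.12 rad)))), for 0.2 s.
4. the probe tip presses on the middle of the 10 mm standard (contact force between probe and standard_10 above 0.5 N and distance between probe_tip and standard_10_top below 0.012 m), for 0.1 s.
5. the probe tip presses on the middle of the 18 mm standard (contact force between probe and standard_18 above 0.5 N and distance between probe_tip and standard_18_top below 0.012 m), for 0.1 s.
6. the probe tip presses on the middle of the 26 mm standard (contact force between probe and standard_26 above 0.5 N and distance between probe_tip and standard_26_top below 0.012 m), for 0.1 s.
7. the probe tip presses on the middle of the 34 mm standard (contact force between probe and standard_34 above 0.5 N and distance between probe_tip and standard_34_top below 0.012 m), for 0.1 s.
8. the probe tip presses on the ringed mark of the bolted plate (contact force between probe and foot_block above 0.5 N and distance between probe_tip and datum below 0.009 m and (((distance between bolt_1 and hole_left below 0.005 m and angle between bolt_1's own z axis and vertical below 0.12 rad) and (distance between bolt_2 and hole_right below 0.005 m and angle between bolt_2's own z axis and vertical below 0.12 rad)) or ((distance between bolt_2 and hole_left below 0.005 m and angle between bolt_2's own z axis and vertical below 0.12 rad) and (distance between bolt_1 and hole_right below 0.005 m and angle between bolt_1's own z axis and vertical below 0.12 rad)))), for 0.1 s.
At the end, for the whole second after the job is handed in: Both bolts are upright and fully home in the two holes (origins within 5 mm of hole_left and hole_right), the plate is within 2 mm of in line, the drift and the probe hang upright in rack sockets (origins within 6 mm of a socket mouth), the standards stand flat, and everything is at rest ((((distance between bolt_1 and hole_left below 0.005 m and angle between bolt_1's own z axis and vertical below 0.12 rad) and (distance between bolt_2 and hole_right below 0.005 m and angle between bolt_2's own z axis and vertical below 0.12 rad)) or ((distance between bolt_2 and hole_left below 0.005 m and angle between bolt_2's own z axis and vertical below 0.12 rad) and (distance between bolt_1 and hole_right below 0.005 m and angle between bolt_1's own z axis and vertical below 0.12 rad))) and value of joint top_plate between -0.002 and 0.002 m and (distance between drift and socket0 below 0.006 m or distance between drift and socket1 below 0.006 m or distance between drift and socket2 below 0.006 m or distance between drift and socket3 below 0.006 m) and angle between each of drift, probe's own z axis and vertical below 0.12 rad and (distance between probe and socket0 below 0.006 m or distance between probe and socket1 below 0.006 m or distance between probe and socket2 below 0.006 m or distance between probe and socket3 below 0.006 m) and angle between each of standard_10, standard_18, standard_26, standard_34's own z axis and vertical below 0.15 rad and linear speed of each of drift, probe, bolt_1, bolt_2 below 0.02 m/s); the robot touches nothing.
It fails at once if the probe is pressed on a standard or the plate harder than 20 N (contact force between probe and standard_10 above 20 N or contact force between probe and standard_18 above 20 N or contact force between probe and standard_26 above 20 N or contact force between probe and standard_34 above 20 N or contact force between probe and foot_block above 20 N).
It fails at once if the fingers push the block or its plate (over 5 N) (contact force between the fingers and foot_block above 5 N).
Of standard_10, standard_18, standard_26, standard_34 only 2 to 4 are there at a start; the rules pass over those that are not, and their reading is None.
At some moment in a run one of standard_10, standard_18, standard_26, standard_34 may be knocked a few centimetres aside while the robot is not near it.
It also fails if it takes over 208 s, if anything falls off the work surface, if the arm or the gripper's body presses on something with over 40 N, if the wrist force passes 120 N, or if a joint passes its speed limit or range.

ROBOT

A 6-joint arm with a two-finger parallel gripper is mounted at the origin on a cart in front of the work surface, level with it; the furniture and walls round the work are solid. World frame = base frame: x ahead of the robot, y to its left, z up, the work surface at z = 0. Lengths are in m, angles in rad, forces in N, time in s.
With the tool pointing down it reaches from about 0.4 to 0.825 m from the base axis. Payload 7 kg.
Tool frame: the origin (TCP) lies midway between the tips of the shut fingers; the grasp point (between the pads) lies 19 mm behind it; z points along the fingers, y is the line along which they close (so a half turn about z gives the same grasp; the last joint's range is limited). The gripper opens to 88 mm and grips with 3 to 60 N. Pads are 19 mm wide; open, the fingers measure 130 mm over their backs; the gripper's body (78 mm by 193 mm) begins 47 mm behind the grasp point.
Start: joints at [-0.893, 0.359, 0.012, 0, -1.224, -0.288], TCP at [0.256, -0.624, 0.227] pointing down, gripper open.
Joint ranges: [-3.07, 3.07], [-1.43, 2.12], [-1.02, 1.25], [-3.03, 1.67], [-3.05, -0], [-3.03, 3.03]. Speed limits (rad/s): [2.39, 2.39, 3.01, 3.14, 3.14, 3.14].

INTERFACE

Orientations are given as a unit quaternion [x, y, z, w].
In Python, from plant import robot gives the robot as it stands.
- The arm moves only by the shell command python3 -m inch 'ROWS' [FORCE]. ROWS is text: rows parted by semicolons, each of 7 numbers parted by spaces: the shift along the tool's x, y, z in m, then the turn, a rotation vector about the tool's x, y, z in degrees, then the opening, from 0 (shut) to 1 (fully open). In form: x y z ax ay az fingers; .... A call has exactly 8 rows; each row shifts and turns the commanded pose from where the row before left it, along the tool's axes as they then stand; what a row does not reach is not made up. A row lasts 1/10 s, in which the tool goes at most 50 mm and 8.59 degrees, less where a joint would pass 70% of its speed; a pose out of reach is approached as far as the arm can. A call is refused whole if a number of a shift passes 0.05 or a number of a turn 8.59, either way. A call with a gripper value outside its range is refused whole. The fingers move at their own pace and stop on an object; FORCE is the grip in N (left out, the last holds). Time passes only in rows, so rows that do not move let the fingers close, or fill a call up. It gives the time, the measured TCP pose, the force, the opening and the grip force at its end, in the units of the state.
- robot.sense(): the state, without advancing time (a new reading comes with each control period).
- robot.read_camera(name): name is "scene" or "side" or "wrist"; returns (picture, depth): 400x640x3 uint8, red, green, blue; 400x640 float32, m along the optical axis (not along the pixel's ray), 0 where there is no reading.
- robot.calibration(name): a dict with "fx", "fy", "cx", "cy" (pixels), "world_to_cam" (4x4, takes a point from world to camera coordinates). Camera axes: x right, y up, looking along -z (the intrinsics and any distortion apply to the point x, -y, -z); pixel columns grow to the right and rows downward; lengths in m; the calibration is good to about 2 mm. A picture is of the moment at which its call begins: read the wrist's pose just before it. calibration takes no time and is no camera call; for the wrist camera it gives the pose at the moment of the call.
- robot.hand_in(): hands the job in; it is judged then, once.
The state is a dict: "clock": time; "joints": joint angles; "qd": joint speeds; "joint_efforts": joint torques, N m; "tool_pos": TCP position; "ee_rot": TCP orientation; "ft_force": force on the tool from outside, world axes, zero at the start; "ft_torque": the same for the moment, N m; "grip_width": finger opening in m; "finger_force": force on a finger pad.
Only numpy, scipy, OpenCV 4.12 (cv2) and the standard library are available. Lean on these libraries where they do the work, as an engineer would, in place of code of your own. Each camera call takes 0.05 s, during which the arm holds its last target. There are 200 camera calls.

## Working session

There is one attempt and no reset: what is moved stays moved. The work goes in short steps, Python scripts to look and compute and a shell command to move; the robot and the scene stay as the last step left them, time stands still between calls to the robot, and variables do not carry over. Pictures are saved under pics/ and viewed, at most 14 in all, crops included, and the job is handed in when it is done.

```bash
mkdir -p pics; ls; cat > h.py <<'E'
import numpy as np, cv2, json
from plant import robot
def shot(n,f):
    c=robot.calibration(n); p,d=robot.read_camera(n)
    cv2.imwrite(f'pics/{f}.png',p[:,:,::-1]); np.save(f'pics/{f}.npy',d)
    json.dump({k:np.array(v).tolist() for k,v in c.items()},open(f'pics/{f}.json','w'))
def load(f):
    c=json.load(open(f'pics/{f}.json')); return c,np.load(f'pics/{f}.npy')
def pt(f,u,v,z=None):
    """pixel -> world, by depth or on plane z"""
    c,d=load(f); T=np.linalg.inv(np.array(c['world_to_cam']))
    r=np.array([(u-c['cx'])/c['fx'],-(v-c['cy'])/c['fy'],-1])
    if z is None:
        k=d[int(v)-1:int(v)+2,int(u)-1:int(u)+2]; s=np.median(k[k>0]) if (k>0).any() else 0
    else:
        R=T[:3,:3]@r; s=(z-T[2,3])/R[2]
    return T[:3,:3]@(r*s)+T[:3,3]
def cloud(f):
    c,d=load(f); T=np.linalg.inv(np.array(c['world_to_cam']))
    v,u=np.mgrid[:d.shape[0],:d.shape[1]]
    P=np.stack([(u-c['cx'])/c['fx']*d,-(v-c['cy'])/c['fy']*d,-d],-1)
    P=P@T[:3,:3].T+T[:3,3]; P[d<=0]=np.nan; return P
E
python3 - <<'E'
from h import *
s=robot.sense(); print(s['clock'],s['tool_pos'],s['ee_rot'])
for n in ('scene','side'):
    shot(n,n+'0'); c,_=load(n+'0'); print({k:v for k,v in c.items() if k!='world_to_cam'}, np.linalg.inv(c['world_to_cam']).round(3).tolist())
E
```

```text
pics
0.0 [ 0.25627527 -0.62392921  0.22563676] [-1.93619003e-01  9.81076452e-01  7.85148660e-04 -2.46607671e-04]
{'fx': 445.40804376282694, 'fy': 445.40804376282694, 'cx': 318.15659931555257, 'cy': 201.40867442843137} [[-0.791, 0.264, -0.552, 0.064], [-0.611, -0.38, 0.694, 0.462], [-0.027, 0.887, 0.462, 0.475], [0.0, 0.0, 0.0, 1.0]]
{'fx': 471.9798835885817, 'fy': 471.9798835885817, 'cx': 321.16521672525204, 'cy': 198.62094280764552} [[-0.939, 0.146, -0.311, 0.21], [-0.344, -0.408, 0.846, 0.769], [-0.004, 0.901, 0.434, 0.554], [0.0, 0.0, 0.0, 1.0]]
```

View pics/scene0.png

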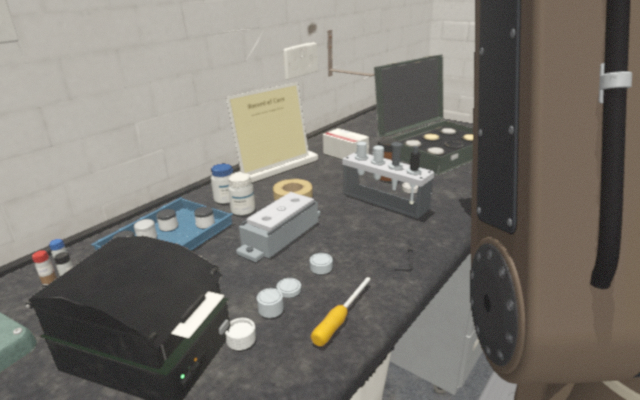

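View pics/side0.png

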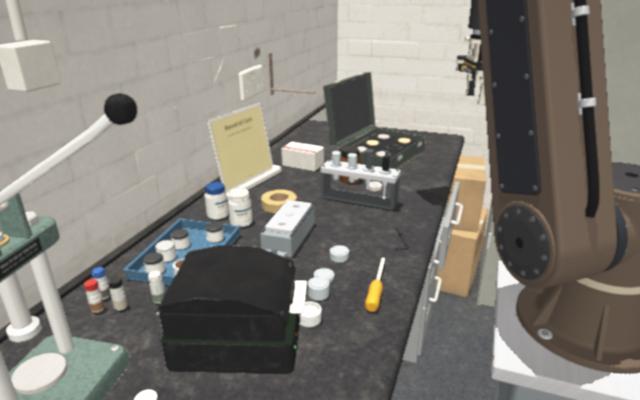

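The scene picture shows the block near (280,222), the rack near (388,180), and discs at (320,263), (289,287), (270,302) and (240,333). I'll measure and enlarge.

```bash
python3 - <<'E'
from h import *
im=cv2.imread('pics/scene0.png')
a=cv2.resize(im[130:360,205:445],None,fx=2.5,fy=2.5,interpolation=cv2.INTER_CUBIC)
cv2.imwrite('pics/c1.png',a)
for uv in [(320,258),(289,284),(270,296),(240,328),(280,208),(388,165),(360,200),(365,215),(320,275)]: print(uv,pt('scene0',*uv).round(3))
E
```

```text
(320, 258) [ 0.473 -0.053  0.019]
(289, 284) [0.477 0.027 0.011]
(270, 296) [0.467 0.082 0.027]
(240, 328) [0.462 0.152 0.018]
(280, 208) [ 0.609 -0.101  0.057]
(388, 165) [ 0.501 -0.337  0.093]
(360, 200) [ 0.557 -0.314 -0.   ]
(365, 215) [ 0.51 -0.26  0.  ]
(320, 275) [ 0.459 -0.034 -0.   ]
```

View pics/c1.png

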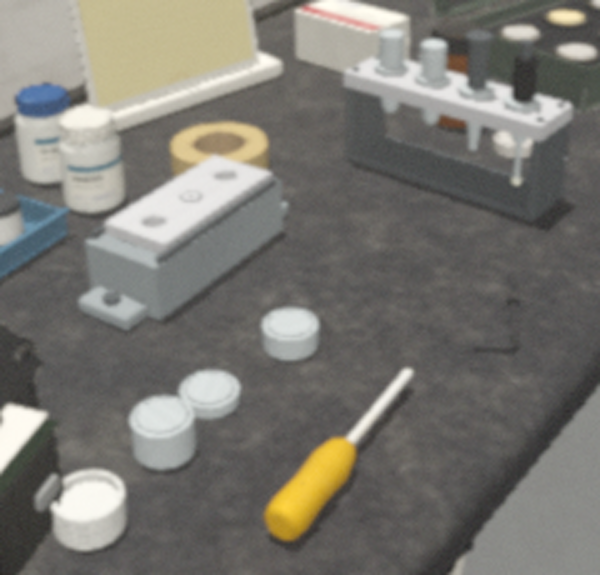

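The crop shows standards 18 at (320,258), 10 at (289,284) and 26 at (270,296). The white rimmed cup doesn't look like a standard. From left to right the rack holds bolt, bolt, drift and probe. Next I'll refine with the clouds.

```bash
cat >> h.py <<'E'
from scipy.spatial.transform import Rotation as Rot
def rel(target,yaw=None):
    """shift in tool axes to world target TCP; and turn about tool z to make closing line at world angle yaw(deg)"""
    s=robot.sense(); R=Rot.from_quat(s['ee_rot']); p=np.array(s['tool_pos'])
    y=R.as_matrix()[:,1]; cur=np.degrees(np.arctan2(y[1],y[0]))
    out='mm '+str((R.inv().apply(np.array(target)-p)*1000).round(1))
    if yaw is not None: out+=f' turn z {-((yaw-cur+90)%180-90):.2f}'
    return out+f' tilt {np.degrees(np.arccos(-R.as_matrix()[2,2])):.2f} cur yaw {cur:.2f}'
def circ(P,lo,hi,cx,cy,r):
    m=(P[...,2]>lo)&(P[...,2]<hi)&(np.hypot(P[...,0]-cx,P[...,1]-cy)<r)
    return P[m]
E
python3 - <<'E'
from h import *
c=robot.calibration('wrist'); T=np.linalg.inv(c['world_to_cam']); s=robot.sense(); R=Rot.from_quat(s['ee_rot']).as_matrix()
print('cam in tool', (R.T@(T[:3,3]-s['tool_pos'])).round(4), (R.T@T[:3,:3]).round(3).tolist(), c['fx'],c['cx'],c['cy'], R.round(3).tolist(), s['joints'])
for f in ('scene0','side0'):
    P=cloud(f)
    for x,y,lo,hi in [(.47,-.05,.014,.024),(.477,.027,.006,.015),(.467,.082,.022,.031)]:
        q=circ(P,lo,hi,x,y,.04); (ex,ey),er=cv2.minEnclosingCircle(q[:,:2].astype(np.float32)); print(f,'std',len(q),ex,ey,er,np.median(q[:,2]))
    for x,y,lo,hi,r in [(.61,-.1,.05,.062,.1),(.5,-.34,.083,.096,.12)]:
        q=circ(P,lo,hi,x,y,r); rc=cv2.minAreaRect(q[:,:2].astype(np.float32)*1000); b=cv2.boxPoints(rc); print(f,rc,np.median(q[:,2]),b.tolist())
E
```

```text
cam in tool [ 0.0849  0.0005 -0.1571] [[0.001, 0.952, 0.306], [1.0, -0.001, 0.001], [0.001, 0.306, -0.952]] 304.9090783245865 323.3476374905978 200.74545865708947 [[-0.925, -0.38, -0.001], [-0.38, 0.925, 0.001], [0.0, 0.002, -1.0]] [-8.92863794e-01  3.59361077e-01  1.11527405e-02 -3.14056268e-04
 -1.22407664e+00 -2.88117147e-01]
scene0 std 267 0.470045268535614 -0.05247723311185837 0.02133369818329811 0.018427402459712916
scene0 std 317 0.47479885816574097 0.029845861718058586 0.021480878815054893 0.010606532268536029
scene0 std 375 0.4676797688007355 0.08318238705396652 0.020554445683956146 0.026695558047647283
scene0 ((605.4915771484375, -97.67701721191406), (70.5748291015625, 151.8674774169922), 2.807785749435425) 0.056227411084576906 [[566.52685546875, -23.563005447387695], [573.9661865234375, -175.2481689453125], [644.456298828125, -171.79103088378906], [637.0169677734375, -20.105865478515625]]
scene0 ((506.25970458984375, -377.119384765625), (134.81021118164062, 202.9091033935547), 87.55913543701172) 0.09009516047373722 [[402.02655029296875, -440.142578125], [604.7515258789062,
[... 273 characters left out ...]
6488 0.010059693153042337
side0 std 232 0.4681917428970337 0.08371743559837341 0.02086658589541912 0.0259046652756314
side0 ((607.1014404296875, -96.84889221191406), (71.6069564819336, 151.44454956054688), 3.2133328914642334) 0.05538152223647494 [[567.1097412109375, -23.252595901489258], [575.5987548828125, -174.45904541015625], [647.0931396484375, -170.4451904296875], [638.6041259765625, -19.238739013671875]]
side0 ((508.5209655761719, -375.6575012207031), (135.03573608398438, 202.5909423828125), 86.8395767211914) 0.08985326933695836 [[403.65716552734375, -437.48809814453125], [605.93994140625, -448.65728759765625], [613.384765625, -313.826904296875], [411.10198974609375, -302.65771484375]]
```

```bash
python3 - <<'E'
from h import *
print(rel([.48,-.34,.25],90), rel([.256,-.624,.25],90))
E
```

```text
mm [-314.8  177.7  -24.1] turn z 22.33 tilt 0.09 cur yaw 112.33 mm [  0.3   0.1 -24.3] turn z 22.33 tilt 0.09 cur yaw 112.33
```

```bash
python3 -m inch '-0.02 0.012 -0.003 0 0 0 1;-0.045 0.025 -0.004 0 0 0 1;-0.049 0.028 -0.004 0 0 0 1;-0.049 0.028 -0.004 0 0 0 1;-0.049 0.028 -0.004 0 0 0 1;-0.049 0.028 -0.003 0 0 0 1;-0.035 0.019 -0.002 0 0 0 1;-0.019 0.01 0 0 0 0 1'; python3 -m inch '0 0 0 0 0 6 0.5;0 0 0 0 0 6 0.5;0 0 0 0 0 6 0.5;0 0 0 0 0 4.33 0.5;0 0 0 0 0 0 0.5;0 0 0 0 0 0 0.5;0 0 0 0 0 0 0.5;0 0 0 0 0 0 0.5'
python3 - <<'E'
from h import *
print(rel([.48,-.34,.25],90)); shot('wrist','w1')
P=cloud('w1'); m=(abs(P[...,2]-.09)<.004)&(abs(P[...,0]-.51)<.16)&(abs(P[...,1]+.34)<.1); q=P[m]; print(len(q),cv2.minAreaRect(q[:,:2].astype(np.float32)*1000))
E
```

```text
clock: 0.9
tool_pos: [0.4648, -0.3594, 0.2489]
ee_rot: [-0.195, 0.981, 0.0, 0.0]
ft_force: [0.2, -0.3, 0.0]
grip_width: 0.088
finger_force: 0.0
clock: 1.7
tool_pos: [0.4631, -0.3619, 0.2486]
ee_rot: [-0.001, 1.0, 0.0, -0.0]
ft_force: [-0.5, -0.6, 0.0]
grip_width: 0.0438
finger_force: 0.0
mm [-17.   21.9  -1.4] turn z 0.06 tilt 0.01 cur yaw 90.06
4800 ((496.20538330078125, -342.0458984375), (56.19971466064453, 174.63299560546875), 87.99024200439453)
```

View pics/w1.png

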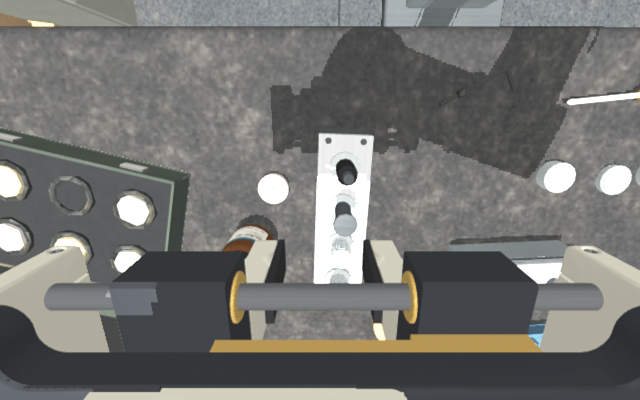

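The wrist picture shows the probe stem top at about (347,172), the drift head at (345,224), and the bolts at (341,247) and (338,277), partly hidden by the gripper. I'll check these against the rack geometry.

```bash
python3 - <<'E'
from h import *
for n,u,v,z in [('probe',347,175,.148),('drift',345,225,.144),('bolt',341,247,.126),('bolt',338,276,.126)]: print(n,pt('w1',u,v,z).round(4),pt('w1',u,v).round(4))
for f in ('w1','scene0','side0'):
    P=cloud(f)
    for n,x,y,lo,hi in [('probe',.441,-.34,.138,.152),('drift',.486,-.342,.139,.149),('b',.531,-.343,.120,.130),('b',.576,-.345,.12,.13)]:
        q=circ(P,lo,hi,x,y,.02)
        if len(q)>5: print(f,n,len(q),cv2.minEnclosingCircle(q[:,:2].astype(np.float32)*1000),np.median(q[:,2]))
    q=P[(abs(P[...,2]-.09)<.004)&(abs(P[...,0]-.51)<.16)&(abs(P[...,1]+.34)<.05)];print(cv2.minAreaRect(q[:,:2].astype(np.float32)*1000))
E
```

```text
probe [ 0.4376 -0.3418  0.148 ] [ 0.4379 -0.3417  0.1469]
drift [ 0.4859 -0.3421  0.144 ] [ 0.4864 -0.342   0.1426]
bolt [ 0.5173 -0.3442  0.126 ] [ 0.5208 -0.3437  0.119 ]
bolt [ 0.5509 -0.3466  0.126 ] [ 0.5657 -0.3453  0.1019]
w1 probe 112 ((441.3008117675781, -340.28759765625), 5.038162708282471) 0.1465893081684819
w1 drift 482 ((486.2701110839844, -342.009521484375), 11.934746742248535) 0.1426569703954267
w1 b 351 ((531.3782958984375, -343.5806579589844), 11.554255485534668) 0.12467029990820094
((496.20538330078125, -342.0458984375), (56.19971466064453, 174.63299560546875), 87.99024200439453)
scene0 probe 29 ((438.8370666503906, -337.68988037109375), 6.203776836395264) 0.14468594887168051
scene0 drift 58 ((485.3052978515625, -340.293212890625), 11.658597946166992) 0.1435744428080351
scene0 b 52 ((529.8241577148438, -340.7832336425781), 11.511128425598145) 0.1255723094217952
scene0 b 52 ((573.11279296875, -342.80377197265625), 11.569792747497559) 0.12527687418660727
((508.12933349609375, -340.8260803222656), (61.50014877319336, 202.2462921142578), 88.65928649902344)
side0 probe 19 ((440.86920166015625, -339.4149169921875), 7.14385986328125) 0.14445772182814254
side0 drift 37 ((486.8294372558594, -338.918701171875), 11.48514461517334) 0.1431913050733059
side0 b 37 ((531.1602172851562, -340.82891845703125), 12.108057022094727) 0.1253962439147832
side0 b 38 ((575.8396606445312, -342.9712219238281), 11.709656715393066) 0.1247588173851654
((510.39776611328125, -341.5332336425781), (66.11126708984375, 201.84402465820312), 87.63018035888672)
```

```bash
python3 -m inch '-0.012 0.03 0 0 0 0 0.5;-0.013 0.04 0 0 0 0 0.5;-0.013 0.045 0 0 0 0 0.5;-0.013 0.045 0 0 0 0 0.5;-0.013 0.045 0 0 0 0 0.5;-0.013 0.035 0 0 0 0 0.5;-0.01 0.022 0 0 0 0 0.5;0 0 0 0 0 0 0.5';python3 -m inch '-0.01 0 0 0 0 0 0.5;0 0 0 0 0 0 0.5;0 0 0 0 0 0 0.5;0 0 0 0 0 0 0.5;0 0 0 0 0 0 0.5;0 0 0 0 0 0 0.5;0 0 0 0 0 0 0.5;0 0 0 0 0 0 0.5'
python3 - <<'E'
from h import *
shot('wrist','w2'); a=cv2.imread('pics/w2.png')
P=cloud('w2')
for x,y,lo,hi in [(.47,-.05,.014,.024),(.477,.027,.006,.015),(.467,.082,.022,.031)]:
    q=circ(P,lo,hi,x,y,.04); print('std',len(q),cv2.minEnclosingCircle(q[:,:2].astype(np.float32)*1000),np.median(q[:,2]))
for lo,hi in [(.052,.06),(.008,.016)]:
    q=circ(P,lo,hi,.605,-.1,.11); print(cv2.minAreaRect(q[:,:2].astype(np.float32)*1000),np.median(q[:,2]),len(q))
cv2.imwrite('pics/w2c.png',cv2.resize(a[60:270,160:480],(800,525),interpolation=cv2.INTER_CUBIC))
E
```

```text
clock: 2.55
tool_pos: [0.5512, -0.0973, 0.2486]
ee_rot: [-0.002, 1.0, 0.0, 0.0]
ft_force: [0.1, -0.0, -0.3]
grip_width: 0.0441
finger_force: 0.0
clock: 3.35
tool_pos: [0.56, -0.1, 0.2488]
ee_rot: [0.0, 1.0, 0.0, 0.0]
ft_force: [0.7, -0.2, 1.1]
grip_width: 0.0438
finger_force: 0.0
std 875 ((470.7547912597656, -53.240684509277344), 19.848857879638672) 0.01709106419637829
std 894 ((475.2406005859375, 37.90370559692383), 28.925331115722656) 0.009052451151869034
std 937 ((467.6546936035156, 81.83106231689453), 20.213321685791016) 0.025062458065634563
((606.7473754882812, -98.81060028076172), (68.88036346435547, 144.6558837890625), 3.224961519241333) 0.05492708479338376 4845
((601.1868896484375, -97.72013854980469), (59.727535247802734, 209.71400451660156), 2.773385763168335) 0.011008864458586232 935
```

View pics/w2c.png

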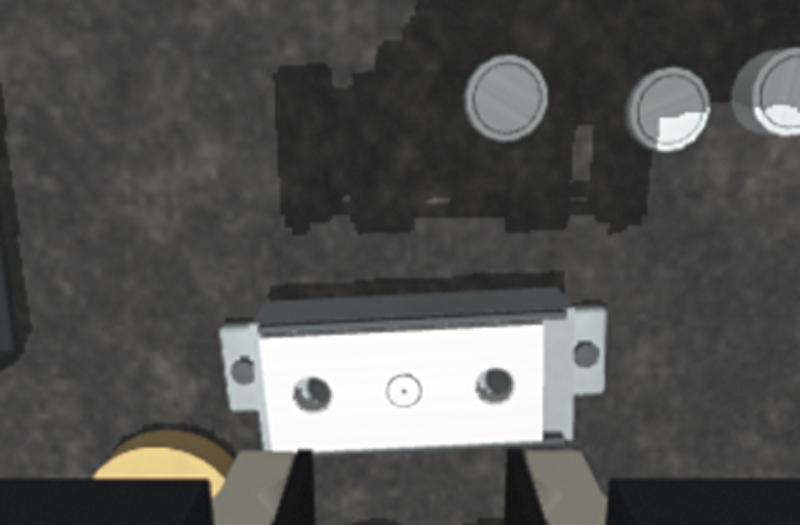

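The crop shows the plate holes at (312,394) and (496,385), the ring at (404,391), and the lug holes at (245,370) and (586,353). The plate is shifted to -y.

```bash
python3 - <<'E'
from h import *
P=cloud('w2')
m=(abs(P[...,0]-.605)<.06)&(abs(P[...,1]+.1)<.14)
a=np.radians(2.9);e=np.array([-np.sin(a),np.cos(a)]);t=np.array([np.cos(a),np.sin(a)])
for lo,hi in [(.007,.016),(.040,.048),(.048,.0525),(.053,.06)]:
    q=P[m&(P[...,2]>lo)&(P[...,2]<hi)][:,:2]; print(lo,len(q),'long',np.percentile(q@e,[0,1,50,99,100]).round(4),'trans',np.percentile(q@t,[0,1,50,99,100]).round(4))
W={}
for n,u,v,z in [('R',312,394,.0555),('L',496,385,.0555),('M',404,391,.056),('lugR',245,370,.012),('lugL',586,353,.012)]:
    p=pt('w2',160+u/2.5,60+v/2.5,z); W[n]=p[:2]; print(n,p.round(4),'long',(p[:2]@e).round(4),'trans',(p[:2]@t).round(4))
d=W['L']-W['R'];print(np.linalg.norm(d),np.degrees(np.arctan2(-d[0],d[1])));d=W['lugL']-W['lugR'];print(np.linalg.norm(d),np.degrees(np.arctan2(-d[0],d[1])))
E
```

```text
0.007 1042 long [-0.2724 -0.2677 -0.1443 -0.024  -0.0229] trans [0.5658 0.566  0.594  0.6504 0.6532]
0.04 1166 long [-0.2083 -0.2077 -0.0631 -0.0483 -0.0479] trans [0.5658 0.5661 0.595  0.633  0.636 ]
0.048 817 long [-0.2025 -0.2001 -0.1248 -0.0548 -0.0535] trans [0.5659 0.5661 0.5699 0.6361 0.6368]
0.053 4745 long [-0.2016 -0.2001 -0.1331 -0.0673 -0.0659] trans [0.5707 0.5714 0.5995 0.6308 0.6322]
R [ 0.6097 -0.1476  0.0555] long -0.1782 trans 0.6015
L [ 0.6049 -0.0573  0.0555] long -0.0878 trans 0.6012
M [ 0.6079 -0.1023  0.056 ] long -0.133 trans 0.6019
lugR [ 0.6125 -0.1896  0.012 ] long -0.2203 trans 0.6021
lugL [ 0.6024 -0.0038  0.012 ] long -0.0342 trans 0.6015
0.09041554594802226 3.0631950002289035
0.1860876123765344 3.083739962471429
```

```bash
python3 -m inch '0.007 -0.022 0 0 0 0 0.5;0.012 -0.04 0 0 0 0 0.5;0.014 -0.045 0 0 0 0 0.5;0.014 -0.045 0 0 0 0 0.5;0.0137 -0.045 0 0 0 0 0.5;0.009 -0.03 0 0 0 0 0.5;0.004 -0.015 0 0 0 0 0.5;0 0 0.02 0 0 0 0.5';python3 -m inch '0 0 0 0 0 0 0.5;0 0 0 0 0 0 0.5;0 0 0.01 0 0 0 0.5;0 0 0.02 0 0 0 0.5;0 0 0.02 0 0 0 0.5;0 0 0.02 0 0 0 0.5;0 0 0 0 0 0 0.5;0 0 0 0 0 0 0.5'; python3 - <<'E'
from h import *
print(rel([.4863,-.342,.099],90))
E
```

```text
clock: 4.2
tool_pos: [0.4871, -0.3445, 0.2308]
ee_rot: [0.001, 1.0, -0.001, 0.002]
ft_force: [0.2, 0.9, -1.0]
grip_width: 0.0438
finger_force: 0.0
clock: 5.0
tool_pos: [0.4868, -0.3417, 0.1591]
ee_rot: [-0.0, 1.0, -0.0, -0.0]
ft_force: [0.1, -0.2, 0.9]
grip_width: 0.0438
finger_force: 0.0
mm [ 0.5 -0.2 60.1] turn z 0.06 tilt 0.02 cur yaw 90.06
```

```bash
python3 -m inch '0.0005 0 0.015 0 0 0 0.5;0 0 0.02 0 0 0 0.5;0 0 0.015 0 0 0 0.5;0 0 0.01 0 0 0 0.5;0 0 0 0 0 0 0.5;0 0 0 0 0 0 0;0 0 0 0 0 0 0;0 0 0 0 0 0 0' 45;python3 -m inch '0 0 0 0 0 0 0;0 0 0 0 0 0 0;0 0 -0.01 0 0 0 0;0 0 -0.03 0 0 0 0;0 0 -0.03 0 0 0 0;0 0 -0.03 0 0 0 0;0 0 -0.02 0 0 0 0;0 0 0 0 0 0 0'
```

```text
clock: 5.8
tool_pos: [0.4864, -0.3422, 0.0996]
ee_rot: [-0.0, 1.0, -0.0, 0.001]
ft_force: [0.6, 0.3, 0.2]
grip_width: 0.0251
finger_force: 0.0
clock: 6.6
tool_pos: [0.4871, -0.3426, 0.2223]
ee_rot: [-0.0, 1.0, -0.001, 0.002]
ft_force: [1.2, -0.2, -2.1]
grip_width: 0.0216
finger_force: 45.0
```

```bash
python3 - <<'E'
from h import *
s=robot.sense(); print(s['grip_width'],s['finger_force'],s['tool_pos'],s['ft_force'])
shot('side','s1'); c,_=load('s1')
p=np.array(c['world_to_cam'])@np.array([*s['tool_pos'],1]); u=c['cx']+c['fx']*p[0]/-p[2]; v=c['cy']-c['fy']*p[1]/-p[2]; print(u,v)
u,v=int(u),int(v); a=cv2.imread('pics/s1.png')[max(0,v-60):v+60,max(0,u-80):u+80]
cv2.imwrite('pics/s1c.png',cv2.resize(a,None,fx=5,fy=5,interpolation=cv2.INTER_CUBIC))
E
```

```text
0.021551674054606944 44.99976396560669 [ 0.48709267 -0.3426196   0.22231976] [ 1.2375496  -0.22005429 -2.06179232]
370.7532299406821 119.6787851501077
```

View pics/s1c.png

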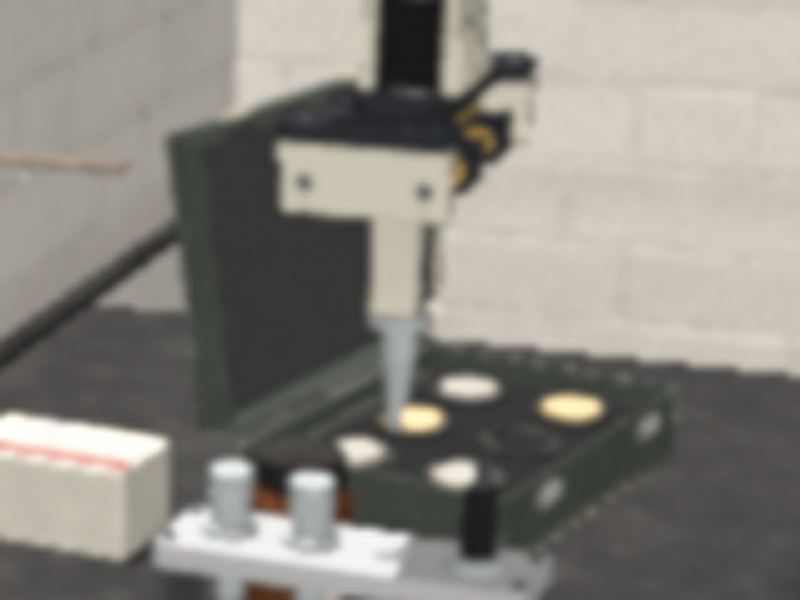

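The drift hangs upright in the fingers, with its flange just below the tips near (405,322).

```bash
python3 -m inch '-0.008 0.02 0 0 0 0 0;-0.016 0.038 0 0 0 0 0;-0.018 0.045 0 0 0 0 0;-0.018 0.045 0 0 0 0 0;-0.018 0.045 0 0 0 0 0;-0.018 0.045 0 0 0 0 0;-0.0136 0.034 0 0 0 0 0;-0.008 0.0183 0 0 0 0 0';python3 -m inch '0 0 0.02 0 0 0 0;0 0 0.025 0 0 0 0;0 0 0.02 0 0 0 0;0 0 0.01 0 0 0 0;0 0 0 0 0 0 0;0 0 0 0 0 0 0;0 0 0 0 0 0 0;0 0 0 0 0 0 0'; python3 - <<'E'
from h import *
print(rel([.6047,-.0523,.0656],90),robot.sense()['ft_force'])
E
```

```text
clock: 7.45
tool_pos: [0.6034, -0.0489, 0.2169]
ee_rot: [-0.001, 1.0, 0.0, -0.001]
ft_force: [-0.8, -0.4, -1.6]
grip_width: 0.0213
finger_force: 45.0
clock: 8.25
tool_pos: [0.604, -0.0517, 0.1448]
ee_rot: [0.0, 1.0, 0.0, 0.001]
ft_force: [0.0, -0.1, -1.4]
grip_width: 0.0218
finger_force: 45.0
mm [-0.5 -0.7 79.2] turn z -0.00 tilt 0.10 cur yaw 90.00 [ 0.01772617 -0.12526041 -1.42766499]
```

```bash
python3 -m inch '-0.0005 -0.0007 0 0 0 0 0;0 0 0.01 0 0 0 0;0 0 0.01 0 0 0 0;0 0 0.01 0 0 0 0;0 0 0 0 0 0 0;0 0 0.005 0 0 0 0;0 0 0.005 0 0 0 0;0 0 0 0 0 0 0';python3 -m inch '0 0 0.004 0 0 0 0;0 0 0.004 0 0 0 0;0 0 0.003 0 0 0 0;0 0 0.003 0 0 0 0;0 0 0 0 0 0 0;0 0 0 0 0 0 0;0 0 0 0 0 0 0;0 0 0 0 0 0 0'; python3 - <<'E'
from h import *
print(rel([.6047,-.0523,.0656],90),robot.sense()['ft_force'],robot.sense()['ft_torque'])
E
```

```text
clock: 9.05
tool_pos: [0.6036, -0.0526, 0.103]
ee_rot: [0.0, 1.0, -0.0, -0.001]
ft_force: [-0.7, -2.2, -4.1]
grip_width: 0.0214
finger_force: 45.0
clock: 9.85
tool_pos: [0.6036, -0.0523, 0.0893]
ee_rot: [0.0, 1.0, 0.0, -0.0]
ft_force: [0.3, -4.3, -2.8]
grip_width: 0.0215
finger_force: 45.0
mm [-1.1 -0.  23.7] turn z -0.00 tilt 0.04 cur yaw 90.00 [ 0.31222845 -4.32482442 -2.82624292] [-1.64995357 -0.1139956   0.03292627]
```

```bash
python3 -m inch '-0.0008 0 0.003 0 0 0 0;0 0 0.004 0 0 0 0;0 0 0.004 0 0 0 0;0 0 0.003 0 0 0 0;0 0 0.002 0 0 0 0;0 0 0 0 0 0 0;0 0 0 0 0 0 0;0 0 0 0 0 0 0'; python3 - <<'E'
from h import *
print(rel([.6047,-.0523,.0656],90),robot.sense()['ft_force'],robot.sense()['ft_torque'])
E
```

```text
clock: 10.65
tool_pos: [0.6042, -0.0523, 0.0731]
ee_rot: [0.0, 1.0, 0.0, -0.001]
ft_force: [-0.6, -3.4, -5.5]
grip_width: 0.0219
finger_force: 45.0
mm [-0.5 -0.   7.5] turn z -0.01 tilt 0.06 cur yaw 89.99 [-0.60938321 -3.42406696 -5.45639112] [-1.38920719 -0.14384908 -0.04208905]
```

```bash
python3 -m inch '0 0 0.003 0 0 0 0;0 0 0.003 0 0 0 0;0 0 0.002 0 0 0 0;0 0 0 0 0 0 0;0 0 0 0 0 0 0;0 0 0 0 0 0 0;0 0 0 0 0 0 0;0 0 0 0 0 0 0'; python3 - <<'E'
from h import *
print(rel([.6047,-.0523,.0656],90),robot.sense()['ft_force'],robot.sense()['ft_torque'])
E
```

```text
clock: 11.45
tool_pos: [0.6047, -0.0523, 0.0656]
ee_rot: [-0.0, 1.0, 0.0, -0.0]
ft_force: [-0.3, -3.8, 0.0]
grip_width: 0.0217
finger_force: 45.0
mm [0. 0. 0.] turn z 0.00 tilt 0.01 cur yaw 90.00 [-0.34612179 -3.76595771  0.0293108 ] [-1.26790867e+00 -2.56689603e-02 -7.27964415e-05]
```

```bash
python3 -m inch '0 0 0.001 0 0 0 0;0 0 0.001 0 0 0 0;0 0 0 0 0 0 0;0 0 0 0 0 0 0;0 0 0 0 0 0 0;0 0 0 0 0 0 0;0 0 0 0 0 0 0;0 0 0 0 0 0 0'; python3 - <<'E'
from h import *
print(rel([.6047,-.0523,.0656],90),robot.sense()['ft_force'],robot.sense()['ft_torque'])
E
```

```text
clock: 12.25
tool_pos: [0.6055, -0.0525, 0.0654]
ee_rot: [-0.0, 1.0, -0.0, 0.001]
ft_force: [-3.6, -3.3, 10.8]
grip_width: 0.022
finger_force: 45.0
mm [ 0.8  0.2 -0.2] turn z 0.04 tilt 0.11 cur yaw 90.04 [-3.6155932  -3.34509026 10.79988382] [-1.26317115  1.16797511  0.01252321]
```

Home: the TCP height matches flange-on-plate. Releasing.

```bash
python3 -m inch '0 0 -0.001 0 0 0 0;0 0 0 0 0 0 0.5;0 0 0 0 0 0 0.5;0 0 0 0 0 0 0.5;0 0 0 0 0 0 0.5;0 0 -0.03 0 0 0 0.5;0 0 -0.04 0 0 0 0.5;0 0 -0.03 0 0 0 0.5';python3 -m inch '0.011 -0.03 -0.03 0 0 0 0.5;0.01 -0.038 -0.03 0 0 0 0.5;0.011 -0.04 -0.01 0 0 0 0.5;0.011 -0.042 0 0 0 0 0.5;0.011 -0.042 0 0 0 0 0.5;0.011 -0.042 0 0 0 0 0.5;0.006 -0.035 0 0 0 0 0.5;0.002 -0.022 0 0 0 0 0.5'; python3 - <<'E'
from h import *
shot('wrist','w3');P=cloud('w3')
for n,x,y,z in [('drift',.6047,-.0523,.11),('b',.531,-.343,.126)]:
    q=circ(P,z-.008,z+.003,x,y,.02)
    if len(q)>5: print(n,len(q),cv2.minEnclosingCircle(q[:,:2].astype(np.float32)*1000),np.median(q[:,2]))
print(rel([.5314,-.3436,.099],90))
shot('side','s2');P=cloud('s2')
q=circ(P,.103,.113,.6047,-.0523,.02);print(len(q),cv2.minEnclosingCircle(q[:,:2].astype(np.float32)*1000),np.median(q[:,2]))
E
```

```text
clock: 13.05
tool_pos: [0.6052, -0.0522, 0.1665]
ee_rot: [-0.0, 1.0, -0.0, 0.0]
ft_force: [0.5, -0.3, -0.0]
grip_width: 0.0439
finger_force: 0.0
clock: 13.85
tool_pos: [0.5308, -0.3455, 0.2344]
ee_rot: [0.001, 1.0, 0.0, -0.0]
ft_force: [0.4, 0.1, 0.0]
grip_width: 0.0437
finger_force: 0.0
drift 18 ((594.8841552734375, -49.20981216430664), 5.997363567352295) 0.10769327394989422
b 461 ((531.42138671875, -343.2538757324219), 11.526138305664062) 0.12474994035722103
mm [ -0.7   3.9 135.1] turn z -0.13 tilt 0.06 cur yaw 89.87
62 ((605.158203125, -51.76680374145508), 12.905618667602539) 0.10898768306228046
```

```bash
python3 -m inch '0 0 0 0 0 0 0.5;0 0 0.02 0 0 0 0.5;0 0 0.03 0 0 0 0.5;0 0 0.035 0 0 0 0.5;0 0 0.025 0 0 0 0.5;0 0 0.01 0 0 0 0.5;0 0 0 0 0 0 0.5;0 0 0 0 0 0 0.5';python3 - <<'E'
from h import *
print(rel([.5314,-.3435,.099],90))
E
```

```text
clock: 14.75
tool_pos: [0.5328, -0.3432, 0.116]
ee_rot: [-0.001, 1.0, -0.0, 0.001]
ft_force: [-0.3, -0.4, 0.3]
grip_width: 0.0433
finger_force: 0.0
mm [ 1.4 -0.3 17. ] turn z 0.06 tilt 0.09 cur yaw 90.06
```

```bash
python3 -m inch '0.0012 0 0.008 0 0 0 0.5;0 0 0.009 0 0 0 0.5;0 0 0 0 0 0 0.5;0 0 0 0 0 0 0;0 0 0 0 0 0 0;0 0 0 0 0 0 0;0 0 0 0 0 0 0;0 0 0 0 0 0 0';python3 -m inch '0 0 0 0 0 0 0;0 0 -0.01 0 0 0 0;0 0 -0.02 0 0 0 0;0 0 -0.03 0 0 0 0;0 0 -0.03 0 0 0 0;0 0 -0.02 0 0 0 0;0 0 0 0 0 0 0;0 0 0 0 0 0 0';python3 - <<'E'
from h import *
print(rel([.6095,-.1421,.20]))
E
```

```text
clock: 15.55
tool_pos: [0.5308, -0.3434, 0.098]
ee_rot: [-0.0, 1.0, -0.0, 0.0]
ft_force: [0.0, 0.2, 0.7]
grip_width: 0.021
finger_force: 45.0
clock: 16.35
tool_pos: [0.5305, -0.3431, 0.2081]
ee_rot: [0.0, 1.0, 0.0, 0.0]
ft_force: [-0.0, 0.2, -2.3]
grip_width: 0.0212
finger_force: 45.0
mm [-79.  201.    8.2] tilt 0.05 cur yaw 89.99
```

```bash
python3 -m inch '-0.006 0.015 0 0 0 0 0;-0.012 0.03 0 0 0 0 0;-0.016 0.04 0 0 0 0 0;-0.016 0.04 0 0 0 0 0;-0.015 0.038 0 0 0 0 0;-0.009 0.025 0 0 0 0 0;-0.005 0.013 0 0 0 0 0;0 0 0.01 0 0 0 0';python3 -m inch '0 0 0.02 0 0 0 0;0 0 0.03 0 0 0 0;0 0 0.03 0 0 0 0;0 0 0.01 0 0 0 0;0 0 0 0 0 0 0;0 0 0 0 0 0 0;0 0 0 0 0 0 0;0 0 0 0 0 0 0'; python3 - <<'E'
from h import *
print(rel([.6093,-.1422,.064]),robot.sense()['ft_force'])
E
```

```text
clock: 17.15
tool_pos: [0.6106, -0.1404, 0.1977]
ee_rot: [-0.001, 1.0, -0.0, 0.0]
ft_force: [0.2, -0.5, -1.0]
grip_width: 0.0211
finger_force: 45.0
clock: 17.95
tool_pos: [0.6104, -0.1424, 0.1091]
ee_rot: [-0.0, 1.0, 0.0, 0.001]
ft_force: [0.2, 0.4, -1.2]
grip_width: 0.0214
finger_force: 45.0
mm [ 1.2  0.2 45.1] tilt 0.13 cur yaw 90.00 [ 0.2488773   0.44417018 -1.18062428]
```

```bash
python3 -m inch '0.001 0.0002 0.005 0 0 0 0;0 0 0.006 0 0 0 0;0 0 0.005 0 0 0 0;0 0 0.004 0 0 0 0;0 0 0.004 0 0 0 0;0 0 0 0 0 0 0;0 0 0 0 0 0 0;0 0 0 0 0 0 0';python3 - <<'E'
from h import *
print(rel([.6093,-.1422,.064]),robot.sense()['ft_force'])
E
```

```text
clock: 18.75
tool_pos: [0.6084, -0.1422, 0.0836]
ee_rot: [0.0, 1.0, -0.0, -0.0]
ft_force: [-0.9, -1.0, -2.8]
grip_width: 0.0213
finger_force: 45.0
mm [-0.9  0.  19.6] tilt 0.02 cur yaw 90.00 [-0.87028392 -0.98465268 -2.78305588]
```

```bash
python3 -m inch '-0.0004 0 0.005 0 0 0 0;0 0 0.005 0 0 0 0;0 0 0.005 0 0 0 0;0 0 0.003 0 0 0 0;0 0 0.002 0 0 0 0;0 0 0.001 0 0 0 0;0 0 0 0 0 0 0;0 0 0 0 0 0 0';python3 - <<'E'
from h import *
print(rel([.6093,-.1422,.064]),robot.sense()['ft_force'])
E
```

```text
clock: 19.55
tool_pos: [0.6089, -0.1422, 0.0639]
ee_rot: [-0.0, 1.0, -0.0, 0.0]
ft_force: [-4.5, -0.2, 10.2]
grip_width: 0.0214
finger_force: 45.0
mm [-0.4  0.  -0.1] tilt 0.02 cur yaw 90.02 [-4.50643259 -0.15086468 10.162197  ]
```

```bash
python3 -m inch '0 0 -0.0005 0 0 0 0;0 0 0 0 0 0 0.5;0 0 0 0 0 0 0.5;0 0 0 0 0 0 0.5;0 0 0 0 0 0 0.5;0 0 -0.03 0 0 0 0.5;0 0 -0.035 0 0 0 0.5;0.002 0.01 -0.03 0 0 0 0.5';python3 -m inch '0.001 0.025 0 0 0 0 0.5;0.001 0.03 0 0 0 0 0.5;0 0.015 0 0 0 0 0.5;0 0.01 0 0 0 0 0.5;0 0 0 0 0 0 0.5;0 0 0 0 0 0 0.5;0 0 0 0 0 0 0.5;0 0 0 0 0 0 0.5'; python3 - <<'E'
from h import *
print(rel([.605,-.0523,.0655]),robot.sense()['ft_force'])
for n in('side','scene'):
    shot(n,'x3');P=cloud('x3')
    for x,y,z in [(.605,-.0523,.11),(.6098,-.1422,.092)]:
        q=circ(P,z-.006,z+.004,x,y,.016)
        if len(q)>5:print(n,len(q),cv2.minEnclosingCircle(q[:,:2].astype(np.float32)*1000),np.median(q[:,2]))
E
```

```text
clock: 20.35
tool_pos: [0.6072, -0.1327, 0.1594]
ee_rot: [0.0, 1.0, -0.0, 0.0]
ft_force: [0.9, 0.7, -0.3]
grip_width: 0.044
finger_force: 0.0
clock: 21.15
tool_pos: [0.6049, -0.0529, 0.158]
ee_rot: [0.0, 1.0, -0.0, -0.0]
ft_force: [0.5, -0.6, 0.5]
grip_width: 0.0436
finger_force: 0.0
mm [-0.1  0.6 92.5] tilt 0.02 cur yaw 89.95 [ 0.53454847 -0.62199352  0.54804595]
side 63 ((605.5911865234375, -51.21855163574219), 13.292452812194824) 0.10889774156864235
side 46 ((609.6862182617188, -140.12872314453125), 12.233675956726074) 0.09103509607542731
scene 81 ((604.14453125, -51.613502502441406), 12.907482147216797) 0.11025465748639057
scene 71 ((608.0084228515625, -141.39588928222656), 11.620291709899902) 0.09164567543430119
```

```bash
python3 -m inch '0 0.0005 0.02 0 0 0 0.5;0 0 0.03 0 0 0 0.5;0 0 0.025 0 0 0 0.5;0 0 0.012 0 0 0 0.5;0 0 0.005 0 0 0 0.5;0 0 0 0 0 0 0.5;0 0 0 0 0 0 0;0 0 0 0 0 0 0';python3 -m inch '0 0 0 0 0 0 0;0 0 0 0 0 0 0;0 0 0 0 0 0 0;0 0 -0.005 0 0 0 0;0 0 -0.01 0 0 0 0;0 0 -0.02 0 0 0 0;0 0 -0.03 0 0 0 0;0 0 -0.03 0 0 0 0';python3 -m inch '0 0 -0.03 0 0 0 0;0 0 -0.025 0 0 0 0;0 0 0 0 0 0 0;0 0 0 0 0 0 0;0 0 0 0 0 0 0;0 0 0 0 0 0 0;0 0 0 0 0 0 0;0 0 0 0 0 0 0'; python3 - <<'E'
from h import *
print(rel([.531,-.3433,.23]),robot.sense()['ft_force'])
E
```

```text
clock: 22.05
tool_pos: [0.6058, -0.0515, 0.0675]
ee_rot: [-0.0, 1.0, 0.0, 0.001]
ft_force: [0.2, -0.0, 0.7]
grip_width: 0.0328
finger_force: 0.0
clock: 22.85
tool_pos: [0.6043, -0.0515, 0.1621]
ee_rot: [-0.0, 1.0, 0.0, -0.001]
ft_force: [0.3, 0.8, -1.4]
grip_width: 0.0221
finger_force: 45.0
clock: 23.65
tool_pos: [0.6048, -0.0517, 0.2155]
ee_rot: [-0.0, 1.0, -0.0, -0.001]
ft_force: [-0.5, -0.4, -2.4]
grip_width: 0.0217
finger_force: 45.0
mm [  73.8 -291.6  -14.3] tilt 0.07 cur yaw 90.00 [-0.48110493 -0.44726102 -2.41770546]
```

```bash
python3 -m inch '0.006 -0.022 -0.007 0 0 0 0;0.01 -0.038 -0.007 0 0 0 0;0.011 -0.045 0 0 0 0 0;0.011 -0.045 0 0 0 0 0;0.011 -0.045 0 0 0 0 0;0.011 -0.045 0 0 0 0 0;0.009 -0.034 0 0 0 0 0;0.0048 -0.0176 0 0 0 0 0';python3 -m inch '0 0 0.01 0 0 0 0;0 0 0.02 0 0 0 0;0 0 0.02 0 0 0 0;0 0 0.01 0 0 0 0;0 0 0 0 0 0 0;0 0 0 0 0 0 0;0 0 0 0 0 0 0;0 0 0 0 0 0 0'; python3 - <<'E'
from h import *
print(rel([.531,-.3433,.101]),robot.sense()['ft_force'])
E
```

```text
clock: 24.45
tool_pos: [0.53, -0.346, 0.2297]
ee_rot: [0.001, 1.0, -0.0, -0.0]
ft_force: [0.7, 0.4, -1.9]
grip_width: 0.0218
finger_force: 45.0
clock: 25.25
tool_pos: [0.5317, -0.3433, 0.1712]
ee_rot: [-0.0, 1.0, -0.0, 0.001]
ft_force: [-0.2, -0.4, -1.7]
grip_width: 0.0218
finger_force: 45.0
mm [ 0.9  0.1 70.2] tilt 0.09 cur yaw 90.02 [-0.16179692 -0.38472365 -1.6530266 ]
```

```bash
python3 -m inch '0.0003 0 0.01 0 0 0 0;0 0 0.015 0 0 0 0;0 0 0.015 0 0 0 0;0 0 0.01 0 0 0 0;0 0 0.005 0 0 0 0;0 0 0 0 0 0 0;0 0 0 0 0 0 0;0 0 0 0 0 0 0';python3 - <<'E'
from h import *
print(rel([.5313,-.3433,.101]),robot.sense()['ft_force'])
E
```

```text
clock: 26.05
tool_pos: [0.5313, -0.3433, 0.1158]
ee_rot: [-0.0, 1.0, -0.0, 0.0]
ft_force: [0.3, 0.4, -1.6]
grip_width: 0.0218
finger_force: 45.0
mm [-0.   0.  14.8] tilt 0.06 cur yaw 90.01 [ 0.29463259  0.44247685 -1.57444135]
```

```bash
python3 -m inch '0 0 0.003 0 0 0 0;0 0 0.004 0 0 0 0;0 0 0.004 0 0 0 0;0 0 0.003 0 0 0 0;0 0 0.001 0 0 0 0;0 0 0 0 0 0 0;0 0 0 0 0 0 0;0 0 0 0 0 0 0';python3 - <<'E'
from h import *
print(rel([.5313,-.3433,.101]),robot.sense()['ft_force'])
E
```

```text
clock: 26.85
tool_pos: [0.5315, -0.3436, 0.1011]
ee_rot: [-0.0, 1.0, -0.0, 0.001]
ft_force: [-0.8, 0.5, 5.2]
grip_width: 0.0221
finger_force: 45.0
mm [0.2 0.3 0.1] tilt 0.09 cur yaw 90.03 [-0.78592296  0.45048806  5.19226593]
```

```bash
python3 -m inch '0 0 -0.0005 0 0 0 0;0 0 0 0 0 0 0.5;0 0 0 0 0 0 0.5;0 0 0 0 0 0 0.5;0 0 0 0 0 0 0.5;0 0 -0.03 0 0 0 0.5;0 0 -0.04 0 0 0 0.5;-0.012 0 -0.01 0 0 0 0.5';python3 -m inch '-0.02 -0.0016 0 0 0 0 0.5;-0.013 0 0 0 0 0 0.5;0 0 0.01 0 0 0 0.5;0 0 0.02 0 0 0 0.5;0 0 0.02 0 0 0 0.5;0 0 0 0 0 0 0.5;0 0 0 0 0 0 0.5;0 0 0 0 0 0 0.5'; python3 - <<'E'
from h import *
print(rel([.5762,-.345,.099]),robot.sense()['ft_force'])
for n in('side','scene'):
    shot(n,'x4');P=cloud('x4')
    for x,y,z in [(.5313,-.3433,.144),(.576,-.345,.126)]:
        q=circ(P,z-.006,z+.004,x,y,.016)
        if len(q)>5:print(n,len(q),cv2.minEnclosingCircle(q[:,:2].astype(np.float32)*1000),np.median(q[:,2]))
E
```

```text
clock: 27.65
tool_pos: [0.544, -0.3443, 0.1855]
ee_rot: [-0.0, 1.0, -0.001, 0.003]
ft_force: [0.0, 0.2, 0.7]
grip_width: 0.044
finger_force: 0.0
clock: 28.45
tool_pos: [0.5762, -0.3451, 0.1315]
ee_rot: [-0.0, 1.0, -0.0, 0.0]
ft_force: [0.4, -0.2, -0.1]
grip_width: 0.0438
finger_force: 0.0
mm [ 0.   0.1 32.5] tilt 0.05 cur yaw 90.01 [ 0.36916528 -0.199469   -0.1257441 ]
side 37 ((529.2346801757812, -341.5216369628906), 11.908243179321289) 0.14309587774467797
side 18 ((576.4161987304688, -341.39794921875), 11.190329551696777) 0.12396089702598134
scene 55 ((529.0916748046875, -343.0569152832031), 13.314805030822754) 0.1433058047766803
scene 39 ((571.7918701171875, -343.19915771484375), 11.587817192077637) 0.12509704179492398
```

```bash
python3 -m inch '0 0 0.012 0 0 0 0.5;0 0 0.012 0 0 0 0.5;0 0 0.0085 0 0 0 0.5;0 0 0 0 0 0 0.5;0 0 0 0 0 0 0;0 0 0 0 0 0 0;0 0 0 0 0 0 0;0 0 0 0 0 0 0';python3 -m inch '0 0 0 0 0 0 0;0 0 -0.01 0 0 0 0;0 0 -0.02 0 0 0 0;0 0 -0.03 0 0 0 0;0 0 -0.03 0 0 0 0;0 0 -0.025 0 0 0 0;0 0 0 0 0 0 0;0 0 0 0 0 0 0';python3 - <<'E'
from h import *
print(rel([.605,-.052,.21]))
E
```

```text
clock: 29.35
tool_pos: [0.5762, -0.345, 0.0987]
ee_rot: [-0.0, 1.0, -0.0, 0.0]
ft_force: [0.1, -0.4, 0.3]
grip_width: 0.0213
finger_force: 45.0
clock: 30.15
tool_pos: [0.5759, -0.3447, 0.214]
ee_rot: [0.0, 1.0, 0.0, 0.001]
ft_force: [0.1, -0.6, -2.0]
grip_width: 0.0209
finger_force: 45.0
mm [-29.1 292.7   4.1] tilt 0.08 cur yaw 89.99
```

```bash
python3 -m inch '-0.002 0.02 0 0 0 0 0;-0.004 0.04 0 0 0 0 0;-0.0045 0.046 0 0 0 0 0;-0.0045 0.046 0 0 0 0 0;-0.0045 0.046 0 0 0 0 0;-0.0045 0.044 0 0 0 0 0;-0.0031 0.034 0 0 0 0 0;-0.002 0.0167 0 0 0 0 0';python3 -m inch '0 0 0.02 0 0 0 0;0 0 0.03 0 0 0 0;0 0 0.035 0 0 0 0;0 0 0.015 0 0 0 0;0 0 0 0 0 0 0;0 0 0 0 0 0 0;0 0 0 0 0 0 0;0 0 0 0 0 0 0'; python3 - <<'E'
from h import *
print(rel([.605,-.0522,.0645]),robot.sense()['ft_force'])
E
```

```text
clock: 30.95
tool_pos: [0.6043, -0.0494, 0.2119]
ee_rot: [-0.001, 1.0, 0.0, -0.001]
ft_force: [0.4, -1.1, -1.1]
grip_width: 0.021
finger_force: 45.0
clock: 31.75
tool_pos: [0.6057, -0.0521, 0.1145]
ee_rot: [0.0, 1.0, 0.0, 0.001]
ft_force: [0.2, 0.2, -2.0]
grip_width: 0.0212
finger_force: 45.0
mm [ 0.8 -0.1 50. ] tilt 0.12 cur yaw 90.00 [ 0.24876572  0.19913161 -1.97486624]
```

```bash
python3 -m inch '0.0004 0 0.006 0 0 0 0;0 0 0.007 0 0 0 0;0 0 0.007 0 0 0 0;0 0 0.005 0 0 0 0;0 0 0.005 0 0 0 0;0 0 0 0 0 0 0;0 0 0 0 0 0 0;0 0 0 0 0 0 0';python3 - <<'E'
from h import *
print(rel([.605,-.0522,.0645]),robot.sense()['ft_force'])
E
```

```text
clock: 32.55
tool_pos: [0.6047, -0.0522, 0.0833]
ee_rot: [-0.0, 1.0, -0.0, 0.0]
ft_force: [-0.8, -0.8, -1.6]
grip_width: 0.0209
finger_force: 45.0
mm [-0.3 -0.  18.8] tilt 0.01 cur yaw 90.01 [-0.76806919 -0.75720345 -1.63712603]
```

```bash
python3 -m inch '0 0 0.005 0 0 0 0;0 0 0.005 0 0 0 0;0 0 0.005 0 0 0 0;0 0 0.003 0 0 0 0;0 0 0.001 0 0 0 0;0 0 0.001 0 0 0 0;0 0 0 0 0 0 0;0 0 0 0 0 0 0';python3 - <<'E'
from h import *
print(rel([.605,-.0522,.0645]),robot.sense()['ft_force'])
E
```

```text
clock: 33.35
tool_pos: [0.6045, -0.0522, 0.0645]
ee_rot: [-0.0, 1.0, -0.0, 0.0]
ft_force: [-5.6, 1.0, 11.1]
grip_width: 0.0212
finger_force: 45.0
mm [-0.5 -0.  -0. ] tilt 0.02 cur yaw 90.03 [-5.64868628  1.04246891 11.11325563]
```

```bash
python3 -m inch '0 0 -0.0005 0 0 0 0;0 0 0 0 0 0 0.5;0 0 0 0 0 0 0.5;0 0 0 0 0 0 0.5;0 0 0 0 0 0 0.5;0 0 -0.04 0 0 0 0.5;0.01 0 -0.045 0 0 0 0.5;0.015 -0.015 -0.045 0 0 0 0.5';python3 -m inch '0.015 -0.015 -0.04 0 0 0 0.5;0.005 -0.01 -0.015 0 0 0 0.5;0 0 0 0 0 0 0.5;0 0 0 0 0 0 0.5;0 0 0 0 0 0 0.5;0 0 0 0 0 0 0.5;0 0 0 0 0 0 0.5;0 0 0 0 0 0 0.5';python3 - <<'E'
from h import *
print(rel([.4413,-.3403,.23],90))
shot('wrist','w5');P=cloud('w5')
for x,y,lo,hi,r in [(.47,-.053,.014,.024,.03),(.475,.03,.006,.015,.03),(.467,.082,.022,.031,.03),(.605,-.0522,.086,.096,.016),(.6098,-.142,.086,.096,.016)]:
    q=circ(P,lo,hi,x,y,r); 
    if len(q)>5: print(len(q),cv2.minEnclosingCircle(q[:,:2].astype(np.float32)*1000),np.median(q[:,:],0))
E
```

```text
clock: 34.15
tool_pos: [0.5796, -0.0664, 0.1946]
ee_rot: [-0.001, 1.0, -0.0, -0.001]
ft_force: [1.1, 0.2, 1.0]
grip_width: 0.0438
finger_force: 0.0
clock: 34.95
tool_pos: [0.5596, -0.0919, 0.248]
ee_rot: [-0.0, 1.0, -0.0, -0.001]
ft_force: [-0.7, -0.8, 0.1]
grip_width: 0.044
finger_force: 0.0
mm [ 118.3 -248.3   18.2] turn z 0.02 tilt 0.07 cur yaw 90.02
876 ((470.69744873046875, -53.146095275878906), 19.806734085083008) [ 0.47019761 -0.05338204  0.01710113]
107 ((453.294677734375, 14.722906112670898), 12.140860557556152) [0.45381056 0.01506345 0.00891662]
936 ((467.16278076171875, 81.54364776611328), 20.284517288208008) [0.46781783 0.08093574 0.02503391]
310 ((604.5286865234375, -52.142234802246094), 11.870004653930664) [ 0.60320344 -0.05259168  0.09073414]
306 ((609.1435546875, -142.08885192871094), 11.437973976135254) [ 0.60832157 -0.14152185  0.0907009 ]
```

View pics/w5.png

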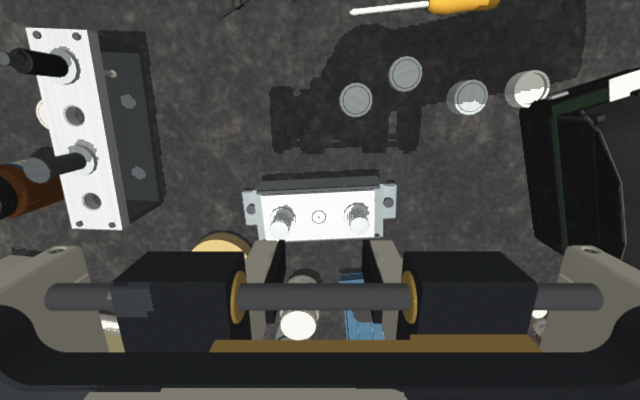

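The view shows both bolts seated at (281,222) and (358,219). The 10 mm standard has been knocked aside to about (405,74). I'll locate it and check whether the white object at (527,88) is a standard.

```bash
python3 - <<'E'
from h import *
p=pt('w5',405,74,.01);print(p,pt('w5',405,74))
P=cloud('w5'); q=circ(P,.006,.015,p[0],p[1],.03);print(len(q),cv2.minEnclosingCircle(q[:,:2].astype(np.float32)*1000))
p=pt('w5',527,88); print(p)
for lo,hi in[(.005,.012),(.012,.02),(.02,.028),(.028,.038)]:
  for f in('w5','scene0','side0'):
    q=circ(cloud(f),lo,hi,p[0],p[1],.035); print(f,lo,len(q),cv2.minEnclosingCircle(q[:,:2].astype(np.float32)*1000) if len(q) else '',np.median(q,0) if len(q) else '')
a=cv2.imread('pics/w5.png')[50:130,330:570]; cv2.imwrite('pics/w5c.png',cv2.resize(a,None,fx=3.3,fy=3.3,interpolation=cv2.INTER_CUBIC))
E
```

```text
[0.4415257  0.00560806 0.01      ] [0.44136961 0.00606629 0.00814578]
911 ((440.6905212402344, 6.123565196990967), 20.055002212524414)
[0.45731774 0.15210101 0.01503302]
w5 0.005 152 ((463.9195861816406, 157.5150909423828), 27.440860748291016) [0.46396018 0.13888395 0.00821108]
scene0 0.005 130 ((455.5213623046875, 162.107666015625), 25.1506404876709) [0.44457507 0.17027696 0.00858909]
side0 0.005 74 ((453.3329772949219, 163.25521850585938), 20.096664428710938) [0.44848692 0.17354794 0.0083311 ]
w5 0.012 1022 ((464.79510498046875, 153.0149688720703), 27.34273338317871) [0.45840035 0.15451327 0.01523367]
scene0 0.012 461 ((459.1536560058594, 161.56739807128906), 25.104625701904297) [0.45821802 0.15648859 0.01672536]
side0 0.012 261 ((457.7240295410156, 156.19052124023438), 22.326513290405273) [0.45606518 0.15629681 0.016124  ]
w5 0.02 210 ((464.7393798828125, 153.9663848876953), 27.08342170715332) [0.46935002 0.15444288 0.02097365]
scene0 0.02 187 ((459.13818359375, 160.75633239746094), 26.148223876953125) [0.4588755  0.16011264 0.02164469]
side0 0.02 58 ((459.0130615234375, 155.33560180664062), 21.445377349853516) [0.45277266 0.14581924 0.02094031]
w5 0.028 166 ((475.86676025390625, 169.4592742919922), 21.19361114501953) [0.47556591 0.15679052 0.03359507]
scene0 0.028 54 ((470.06072998046875, 171.2366943359375), 17.317535400390625) [0.46486994 0.17576656 0.03419781]
side0 0.028 3 ((462.27593994140625, 186.27212524414062), 0.8767772912979126) [0.46157932 0.18604902 0.03263827]
```

View pics/w5c.png

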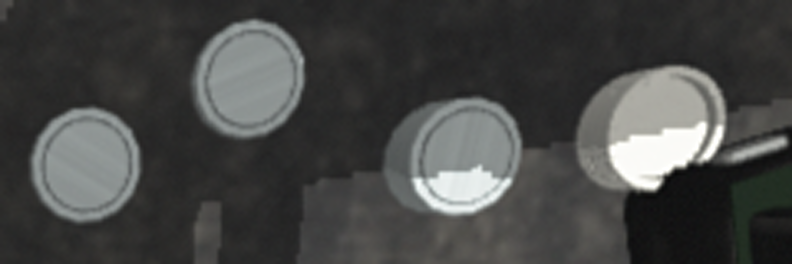

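```bash
python3 -m inch '0.008 -0.016 0 0 0 0 0.5;0.016 -0.032 0 0 0 0 0.5;0.02 -0.043 0 0 0 0 0.5;0.02 -0.043 0 0 0 0 0.5;0.02 -0.043 0 0 0 0 0.5;0.017 -0.036 0 0 0 0 0.5;0.011 -0.022 0 0 0 0 0.5;0.0063 -0.0133 0.01 0 0 0 0.5';python3 -m inch '0 0 0.01 0 0 0 0.5;0 0 0.02 0 0 0 0.5;0 0 0.03 0 0 0 0.5;0 0 0.02 0 0 0 0.5;0 0 0 0 0 0 0.5;0 0 0 0 0 0 0.5;0 0 0 0 0 0 0.5;0 0 0 0 0 0 0.5';python3 - <<'E'
from h import *
print(rel([.4413,-.3403,.100],90))
E
```

```text
clock: 35.8
tool_pos: [0.4403, -0.3429, 0.2397]
ee_rot: [0.001, 1.0, -0.001, 0.001]
ft_force: [0.7, -0.3, 0.0]
grip_width: 0.0442
finger_force: 0.0
clock: 36.6
tool_pos: [0.4421, -0.3405, 0.1599]
ee_rot: [-0.0, 1.0, -0.0, 0.001]
ft_force: [0.4, 0.1, 0.2]
grip_width: 0.0439
finger_force: 0.0
mm [ 0.9  0.3 59.9] turn z 0.02 tilt 0.12 cur yaw 90.02
```

The crop shows three solid grooved standards. The fourth object is a hollow lid with a rim about 21 mm high, so it's a distractor. Grasping the probe now.

```bash
python3 -m inch '0.0008 0.0002 0.02 0 0 0 0.5;0 0 0.02 0 0 0 0.5;0 0 0.015 0 0 0 0.5;0 0 0.005 0 0 0 0.5;0 0 0 0 0 0 0.5;0 0 0 0 0 0 0;0 0 0 0 0 0 0;0 0 0 0 0 0 0' 35;python3 -m inch '0 0 0 0 0 0 0;0 0 0 0 0 0 0;0 0 0 0 0 0 0;0 0 -0.01 0 0 0 0;0 0 -0.03 0 0 0 0;0 0 -0.04 0 0 0 0;0 0 -0.03 0 0 0 0;0 0 -0.02 0 0 0 0';python3 - <<'E'
from h import *
print(rel([.4407,.0061,.20],90))
E
```

```text
clock: 37.4
tool_pos: [0.441, -0.3404, 0.0995]
ee_rot: [-0.0, 1.0, -0.0, 0.001]
ft_force: [0.4, -0.7, 0.3]
grip_width: 0.0254
finger_force: 0.0
clock: 38.2
tool_pos: [0.4409, -0.3406, 0.2317]
ee_rot: [-0.0, 1.0, -0.001, 0.001]
ft_force: [0.3, 0.7, -1.7]
grip_width: 0.0197
finger_force: 35.0
mm [2.000e-01 3.467e+02 3.130e+01] turn z 0.01 tilt 0.16 cur yaw 90.01
```

```bash
python3 -m inch '0 0.03 0 0 0 0 0;0 0.045 0 0 0 0 0;0 0.048 0 0 0 0 0;0 0.048 0.01 0 0 0 0;0 0.048 0.02 0 0 0 0;0 0.048 0.02 0 0 0 0;0 0.045 0.02 0 0 0 0;0 0.0347 0.02 0 0 0 0';python3 -m inch '0 0 0.02 0 0 0 0;0 0 0.007 0 0 0 0;0 0 0 0 0 0 0;0 0 0 0 0 0 0;0 0 0 0 0 0 0;0 0 0 0 0 0 0;0 0 0 0 0 0 0;0 0 0 0 0 0 0';python3 - <<'E'
from h import *
print(rel([.4407,.0061,.0945],90),robot.sense()['ft_force'])
shot('scene','x6'); shot('side','x7')
for f in('x6','x7'):
    P=cloud(f)
    for x,y,z in [(.4407,.0061,.01),(.4707,-.053,.018),(.4672,.0815,.026)]:
        q=circ(P,z-.004,z+.005,x,y,.03)
        if len(q)>5:print(f,len(q),cv2.minEnclosingCircle(q[:,:2].astype(np.float32)*1000),np.median(q,0))
a=cv2.imread('pics/x6.png')[200:350,220:400]; b=cv2.imread('pics/x7.png')[200:350,260:440]
cv2.imwrite('pics/x67.png',cv2.resize(np.hstack([a,b]),(800,333),interpolation=cv2.INTER_CUBIC))
E
```

```text
clock: 39.0
tool_pos: [0.4402, 0.0049, 0.1403]
ee_rot: [-0.0, 1.0, 0.0, 0.001]
ft_force: [1.8, -0.6, -1.7]
grip_width: 0.0194
finger_force: 35.0
clock: 39.8
tool_pos: [0.4406, 0.0026, 0.1135]
ee_rot: [0.0, 1.0, 0.0, 0.0]
ft_force: [0.2, 0.7, -1.6]
grip_width: 0.0189
finger_force: 35.0
mm [-0.1  3.5 19. ] turn z -0.02 tilt 0.03 cur yaw 89.98 [ 0.15866204  0.68320918 -1.60474805]
x6 325 ((440.48095703125, 7.240739345550537), 20.94208526611328) [0.43861329 0.00953804 0.01053365]
x6 232 ((469.5343017578125, -52.180912017822266), 20.589750289916992) [ 0.4659703  -0.05026673  0.01839696]
x6 374 ((468.158447265625, 83.8860092163086), 20.991188049316406) [0.46546658 0.08499725 0.02664894]
x7 194 ((441.2145080566406, 7.593408584594727), 20.640548706054688) [0.44143596 0.0108056  0.009894  ]
x7 137 ((472.9171142578125, -50.84505844116211), 21.801864624023438) [ 0.47272143 -0.04781842  0.01788536]
x7 227 ((469.3606262207031, 83.01618194580078), 20.879859924316406) [0.46752101 0.08551711 0.02611428]
```

View pics/x67.png

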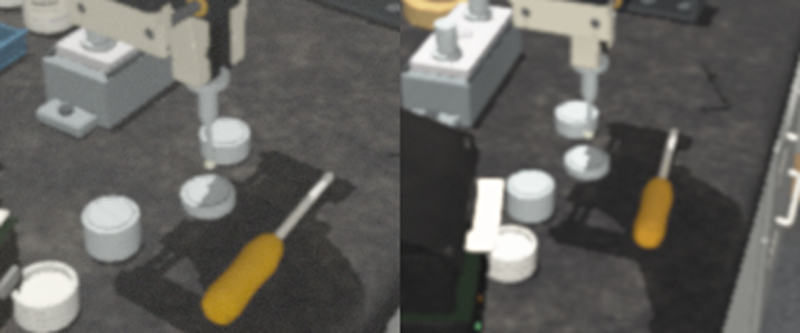

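The pictures show the probe upright with its ball just above the 10 mm standard. Pressing.

```bash
python3 -m inch '0 0.0035 0.008 0 0 0 0;0 0 0.007 0 0 0 0;0 0 0.004 0 0 0 0;0 0 0.002 0 0 0 0;0 0 0.002 0 0 0 0;0 0 0 0 0 0 0;0 0 0 0 0 0 0;0 0 0 0 0 0 0';python3 - <<'E'
from h import *
print(rel([.4407,.0063,.0945],90),robot.sense()['ft_force'])
E
```

```text
clock: 40.7
tool_pos: [0.4404, 0.0062, 0.0904]
ee_rot: [-0.0, 1.0, 0.0, 0.0]
ft_force: [-1.5, 0.4, 1.5]
grip_width: 0.0193
finger_force: 35.0
mm [-0.3  0.1 -4.1] turn z 0.00 tilt 0.00 cur yaw 90.00 [-1.45306942  0.41321341  1.4722431 ]
```

```bash
python3 -m inch '0 0 -0.01 0 0 0 0;0 0 -0.025 0 0 0 0;-0.01 -0.018 0 0 0 0 0;-0.01 -0.023 0 0 0 0 0;-0.0103 -0.0184 0 0 0 0 0;0 0 0 0 0 0 0;0 0 0.01 0 0 0 0;0 0 0 0 0 0 0';python3 - <<'E'
from h import *
print(rel([.4707,-.0532,.0985],90),robot.sense()['ft_force'])
E
```

```text
clock: 41.5
tool_pos: [0.4696, -0.053, 0.1141]
ee_rot: [0.0, 1.0, -0.0, -0.001]
ft_force: [0.2, -0.3, -0.9]
grip_width: 0.0192
finger_force: 35.0
mm [-1.1 -0.2 15.6] turn z -0.02 tilt 0.11 cur yaw 89.98 [ 0.17650408 -0.31533892 -0.92004497]
```

```bash
python3 -m inch '-0.0008 0 0.007 0 0 0 0;0 0 0.004 0 0 0 0;0 0 0.002 0 0 0 0;0 0 0.002 0 0 0 0;0 0 0.001 0 0 0 0;0 0 0 0 0 0 0;0 0 0 0 0 0 0;0 0 0 0 0 0 0';python3 - <<'E'
from h import *
print(rel([.4672,.0817,.0985],90),robot.sense()['ft_force'],robot.sense()['tool_pos'])
shot('scene','x8'); P=cloud('x8')
for x,y,z in [(.4672,.0815,.026)]:
        q=circ(P,z-.004,z+.005,x,y,.03)
        if len(q)>5:print(len(q),cv2.minEnclosingCircle(q[:,:2].astype(np.float32)*1000),np.median(q,0))
E
```

```text
clock: 42.3
tool_pos: [0.4716, -0.0531, 0.0994]
ee_rot: [-0.0, 1.0, 0.0, 0.0]
ft_force: [-0.2, 1.0, 0.3]
grip_width: 0.0195
finger_force: 35.0
mm [  4.4 134.8   0.9] turn z 0.00 tilt 0.01 cur yaw 90.00 [-0.19878998  1.0497932   0.3196079 ] [ 0.47160722 -0.05308398  0.09938595]
372 ((467.1346740722656, 82.42325592041016), 20.686559677124023) [0.46526387 0.08501642 0.02667923]
```

```bash
python3 -m inch '0 0 0.001 0 0 0 0;0 0 0.001 0 0 0 0;0 0 0 0 0 0 0;0 0 0 0 0 0 0;0 0 0 0 0 0 0;0 0 0 0 0 0 0;0 0 0 0 0 0 0;0 0 0 0 0 0 0';python3 -m inch '0 0 -0.015 0 0 0 0;0 0 -0.025 0 0 0 0;0 0.025 0 0 0 0 0;0.001 0.035 0 0 0 0 0;0.001 0.035 0 0 0 0 0;0.001 0.025 0 0 0 0 0;0 0.0148 0 0 0 0 0;0 0 0.01 0 0 0 0';python3 -m inch '0 0 0 0 0 0 0;0 0 0 0 0 0 0;0 0 0 0 0 0 0;0 0 0 0 0 0 0;0 0 0 0 0 0 0;0 0 0 0 0 0 0;0 0 0 0 0 0 0;0 0 0 0 0 0 0';python3 - <<'E'
from h import *
print(rel([.4674,.0818,.1065],90),robot.sense()['ft_force'])
E
```

```text
clock: 43.15
tool_pos: [0.4716, -0.0531, 0.0973]
ee_rot: [-0.0, 1.0, 0.0, 0.0]
ft_force: [-1.0, 1.0, 1.8]
grip_width: 0.0192
finger_force: 35.0
clock: 43.95
tool_pos: [0.4697, 0.0835, 0.128]
ee_rot: [-0.001, 1.0, 0.001, 0.001]
ft_force: [0.6, -0.0, -0.9]
grip_width: 0.0194
finger_force: 35.0
clock: 44.75
tool_pos: [0.4686, 0.0817, 0.1273]
ee_rot: [-0.0, 1.0, 0.0, 0.0]
ft_force: [-0.7, 0.2, -1.7]
grip_width: 0.0189
finger_force: 35.0
mm [ 1.2  0.1 20.8] turn z 0.00 tilt 0.01 cur yaw 90.00 [-0.69945836  0.17227128 -1.74357153]
```

```bash
python3 -m inch '0.0009 0 0.008 0 0 0 0;0 0 0.007 0 0 0 0;0 0 0.003 0 0 0 0;0 0 0.002 0 0 0 0;0 0 0.001 0 0 0 0;0 0 0 0 0 0 0;0 0 0 0 0 0 0;0 0 0 0 0 0 0';python3 - <<'E'
from h import *
print(rel([.4674,.0818,.1065],90),robot.sense()['ft_force'])
E
```

```text
clock: 45.55
tool_pos: [0.4676, 0.0816, 0.1064]
ee_rot: [-0.0, 1.0, 0.0, 0.0]
ft_force: [-0.9, -0.4, 1.0]
grip_width: 0.0193
finger_force: 35.0
mm [ 0.2  0.2 -0.1] turn z 0.00 tilt 0.00 cur yaw 90.00 [-0.9009986  -0.37214378  0.9503562 ]
```

```bash
python3 -m inch '0 0 -0.02 0 0 0 0;0 0 -0.035 0 0 0 0;-0.008 -0.01 -0.035 0 0 0 0;-0.028 -0.035 0 0 0 0 0;-0.034 -0.044 0 0 0 0 0;-0.034 -0.044 0 0 0 0 0;-0.023 -0.03 0 0 0 0 0;-0.0125 -0.0157 0 0 0 0 0';python3 -m inch '0 0 0.01 0 0 0 0;0 0 0.02 0 0 0 0;0 0 0.01 0 0 0 0;0 0 0 0 0 0 0;0 0 0 0 0 0 0;0 0 0 0 0 0 0;0 0 0 0 0 0 0;0 0 0 0 0 0 0';python3 - <<'E'
from h import *
print(rel([.607,-.0971,.1365],90),robot.sense()['ft_force'])
E
```

```text
clock: 46.35
tool_pos: [0.6017, -0.0907, 0.1955]
ee_rot: [0.001, 1.0, -0.0, -0.0]
ft_force: [0.2, -0.2, -0.7]
grip_width: 0.0191
finger_force: 35.0
clock: 47.15
tool_pos: [0.6006, -0.088, 0.1569]
ee_rot: [-0.0, 1.0, 0.0, 0.001]
ft_force: [0.7, -0.1, -1.4]
grip_width: 0.019
finger_force: 35.0
mm [-6.4 -9.1 20.4] turn z 0.02 tilt 0.07 cur yaw 90.02 [ 0.65822454 -0.06091585 -1.39545604]
```

```bash
python3 -m inch '-0.004 -0.006 0 0 0 0 0;-0.0024 -0.0031 0.006 0 0 0 0;0 0 0.006 0 0 0 0;0 0 0.003 0 0 0 0;0 0 0.003 0 0 0 0;0 0 0.002 0 0 0 0;0 0 0 0 0 0 0;0 0 0 0 0 0 0';python3 - <<'E'
from h import *
print(rel([.607,-.0971,.1365],90),robot.sense()['ft_force'])
E
```

```text
clock: 47.95
tool_pos: [0.6066, -0.0973, 0.1364]
ee_rot: [-0.0, 1.0, -0.0, -0.0]
ft_force: [-2.2, -1.3, 1.6]
grip_width: 0.0191
finger_force: 35.0
mm [-0.4  0.2 -0.1] turn z 0.01 tilt 0.01 cur yaw 90.01 [-2.17341104 -1.26943294  1.64445641]
```

```bash
python3 -m inch '0 0 0 0 0 0 0;0 0 -0.02 0 0 0 0;0 0 -0.04 0 0 0 0;0.01 -0.015 -0.035 0 0 0 0;0.025 -0.037 0 0 0 0 0;0.03 -0.044 0 0 0 0 0;0.03 -0.044 0 0 0 0 0;0.03 -0.044 0 0 0 0 0';python3 -m inch '0.025 -0.037 0 0 0 0 0;0.0153 -0.022 0 0 0 0 0;0 0 0 0 0 0 0;0 0 0 0 0 0 0;0 0 0 0 0 0 0;0 0 0 0 0 0 0;0 0 0 0 0 0 0;0 0 0 0 0 0 0';python3 - <<'E'
from h import *
print(rel([.4411,-.3403,.0995],90),robot.sense()['ft_force'])
E
```

```text
clock: 48.75
tool_pos: [0.4862, -0.2742, 0.2315]
ee_rot: [-0.0, 1.0, 0.0, 0.001]
ft_force: [0.7, -0.5, -1.3]
grip_width: 0.0191
finger_force: 35.0
clock: 49.55
tool_pos: [0.4474, -0.3317, 0.2312]
ee_rot: [-0.001, 1.0, 0.0, 0.0]
ft_force: [0.1, -0.1, -1.2]
grip_width: 0.0192
finger_force: 35.0
mm [  6.3  -8.6 131.7] turn z 0.06 tilt 0.00 cur yaw 90.06 [ 0.11470855 -0.06458778 -1.17814463]
```

```bash
python3 -m inch '0.004 -0.005 0 0 0 0 0;0.0023 -0.0036 0 0 0 0 0;0 0 0.02 0 0 0 0;0 0 0.02 0 0 0 0;0 0 0.015 0 0 0 0;0 0 0 0 0 0 0;0 0 0 0 0 0 0;0 0 0 0 0 0 0';python3 - <<'E'
from h import *
print(rel([.4411,-.3403,.0995],90),robot.sense()['ft_force'])
E
```

```text
clock: 50.35
tool_pos: [0.4412, -0.3413, 0.1773]
ee_rot: [-0.0, 1.0, -0.0, 0.001]
ft_force: [-0.7, -0.4, -1.7]
grip_width: 0.0193
finger_force: 35.0
mm [ 0.2  1.  77.8] turn z 0.01 tilt 0.09 cur yaw 90.01 [-0.72047135 -0.41454245 -1.67763102]
```

```bash
python3 -m inch '0 0.0007 0.015 0 0 0 0;0 0 0.015 0 0 0 0;0 0 0.015 0 0 0 0;0 0 0.012 0 0 0 0;0 0 0.008 0 0 0 0;0 0 0.004 0 0 0 0;0 0 0 0 0 0 0;0 0 0 0 0 0 0';python3 - <<'E'
from h import *
print(rel([.4411,-.3403,.0995],90),robot.sense()['ft_force'])
E
```

```text
clock: 51.15
tool_pos: [0.441, -0.3403, 0.1077]
ee_rot: [-0.0, 1.0, -0.0, 0.0]
ft_force: [-0.2, -1.5, -1.3]
grip_width: 0.0193
finger_force: 35.0
mm [-0.1 -0.   8.2] turn z 0.01 tilt 0.04 cur yaw 90.01 [-0.15884525 -1.53222006 -1.26723065]
```

```bash
python3 -m inch '0 0 0.004 0 0 0 0;0 0 0.004 0 0 0 0;0 0 0 0 0 0 0;0 0 0 0 0 0 0;0 0 0 0 0 0 0.5;0 0 0 0 0 0 0.5;0 0 0 0 0 0 0.5;0 0 0 0 0 0 0.5';python3 -m inch '0 0 -0.03 0 0 0 0.5;0 0 -0.04 0 0 0 0.5;0 0 -0.04 0 0 0 0.5;0 0.03 -0.02 0 0 0 0.5;0 0.02 0 0 0 0 0.5;0 0 0 0 0 0 0.5;0 0 0 0 0 0 0.5;0 0 0 0 0 0 0.5';python3 - <<'E'
from h import *
shot('wrist','w9'); shot('scene','x9'); shot('side','x10')
for f in('w9','x9','x10'):
    P=cloud(f)
    for n,x,y,z in [('probe',.4413,-.3403,.148),('drift',.5313,-.3434,.144),('L',.605,-.0522,.092),('R',.6098,-.1422,.092)]:
        q=circ(P,z-.006,z+.004,x,y,.016)
        if len(q)>5:print(f,n,len(q),cv2.minEnclosingCircle(q[:,:2].astype(np.float32)*1000),np.median(q,0).round(4))
im=cv2.imread('pics/x9.png')
cv2.imwrite('pics/c9.png',cv2.resize(im[130:360,205:445],None,fx=2.5,fy=2.5,interpolation=cv2.INTER_CUBIC))
E
```

```text
clock: 51.95
tool_pos: [0.4406, -0.3401, 0.0992]
ee_rot: [-0.0, 1.0, 0.0, -0.0]
ft_force: [0.2, 0.2, 0.4]
grip_width: 0.0419
finger_force: 0.0
clock: 52.75
tool_pos: [0.4405, -0.2904, 0.2289]
ee_rot: [-0.0, 1.0, 0.0, -0.0]
ft_force: [-0.5, 0.0, -1.3]
grip_width: 0.0435
finger_force: 0.0
w9 probe 119 ((441.47503662109375, -340.1394958496094), 5.021183967590332) [ 0.4407 -0.3397  0.1466]
w9 L 77 ((603.8997802734375, -48.32842254638672), 9.834651947021484) [ 0.6031 -0.0467  0.0906]
x9 probe 20 ((438.157958984375, -338.7347412109375), 5.7149176597595215) [ 0.4384 -0.3367  0.1463]
x9 drift 55 ((527.9318237304688, -342.1958923339844), 12.295658111572266) [ 0.528  -0.3394  0.1437]
x9 L 82 ((604.4636840820312, -51.4677848815918), 12.160346984863281) [ 0.6007 -0.0493  0.0917]
x9 R 66 ((608.0064086914062, -140.28860473632812), 11.608219146728516) [ 0.6054 -0.1388  0.0918]
x10 probe 12 ((442.6313171386719, -337.03826904296875), 5.5601725578308105) [ 0.4415 -0.3361  0.1461]
x10 drift 34 ((530.7489624023438, -341.9088439941406), 12.245443344116211) [ 0.5301 -0.338   0.1435]
x10 L 56 ((606.9456787109375, -49.427528381347656), 12.63282585144043) [ 0.6043 -0.048   0.0908]
x10 R 44 ((609.9286499023438, -140.9270477294922), 12.473965644836426) [ 0.6094 -0.1377  0.0908]
```

View pics/c9.png

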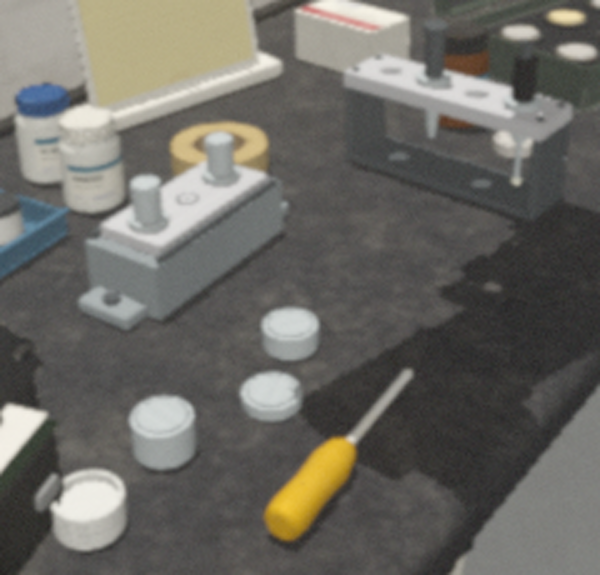

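The picture shows both bolts seated at (147,205) and (220,160), the drift and probe hanging upright at (435,60) and (524,80), and the standards flat. Everything is where it should be, so I'm handing in.

```bash
python3 -c "
from plant import robot
print(robot.hand_in())"
```

```text
the job is handed in; nothing more can be done
None
```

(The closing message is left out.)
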